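# Clamp the moulding form in the bench jig

### The arm

A 6-joint arm with a two-finger parallel gripper is mounted at the origin on the work surface. World frame = base frame: x ahead of the robot, y to its left, z up, the work surface at z = 0. Lengths are in m, angles in rad, forces in N, time in s.
With the tool pointing down it reaches from about 0.4 to 0.825 m from the base axis. Payload 7 kg.
Tool frame: the origin (TCP) lies at the very end of the fingers, on their centre line; the grasp point (between the pads) lies 19 mm behind it; z points along the fingers, y is the direction in which the jaws open and shut (so a half turn about z gives the same grasp; the last joint's range is limited). The gripper opens to 88 mm and grips with 3 to 60 N. Pads are 19 mm wide; open, the fingers measure 130 mm over their backs; the gripper's body (78 mm by 193 mm) begins 47 mm behind the grasp point.
Start: joints at [-0.967, 0.359, 0.012, 0, -1.224, -0.288], TCP at [0.21, -0.642, 0.227] pointing down, gripper open.
Joint ranges: [-3.07, 3.07], [-1.43, 2.12], [-1.02, 1.25], [-3.03, 1.67], [-3.05, -0], [-3.03, 3.03]. Speed limits (rad/s): [2.39, 2.39, 3.01, 3.14, 3.14, 3.14].

### API

Orientations are given as [roll, pitch, yaw] about the fixed x, y, z axes, in that order (R = Rz(yaw) Ry(pitch) Rx(roll)).
In Python, from station import arm, eyes, job, outline_of gives the robot as it stands.
- The arm moves only by the tool apply_moves, never from a script. Its argument "moves" is a list of rows, each a list of 5 numbers: the opening, from -1 (shut) to 1 (fully open), then the shift along the tool's x, y, z in m, then the turn about the tool's z in rad. A call has 1 to 12 rows; each row shifts and turns the commanded pose from where the row before left it, along the tool's axes as they then stand; what a row does not reach is not made up. A row lasts 1/12 s, in which the tool goes at most 41.7 mm and 7.16 degrees, less where a joint would pass 70% of its speed; a pose out of reach is approached as far as the arm can. A call with a gripper value outside its range is refused whole. The fingers move at their own pace and stop on an object; "newtons" is the grip in N (left out, the last holds). Time passes only in rows, so rows that do not move let the fingers close. It gives the time, the measured TCP pose, the force and the opening at its end, in the units of the state.
- arm.get_state(): the state, without advancing time (a new reading comes with each control period).
- eyes.grab_frame(name): name is "side" or "top" or "wrist"; returns a dict with "color" (480x640x3 uint8, red, green, blue), "z_map" (480x640 float32, m along the optical axis (not along the pixel's ray), 0 where there is no reading), "camera_matrix" (3x3 intrinsics, pixels), "extrinsics" (4x4, takes a point from camera to world coordinates). Camera axes: x right, y up, looking along -z (the intrinsics and any distortion apply to the point x, -y, -z); pixel columns grow to the right and rows downward; lengths in m; the calibration is good to about 2 mm. A picture is of the moment at which its call begins.
- job.job_done(): hands the job in, once; it reports no verdict.
Trained networks look in a picture, given as the dict that the camera call returned (one of the last four; its "shot" number tells which), for a name from the list of things; names that differ only in an ending like _2 or _b are one class to them, and where a whole thing is asked for, a point or a joint stands for the part that bears it (a point fixed in the world has none). Each returns a list of dicts, best first, with "score" (0 to 1); they miss things now and then, are a little off and sometimes report something else, mostly with a low value. They report only what shows in the picture. A call takes as long as a camera call. They do not tell look-alikes from the thing itself.
- outline_of(label, picture): "region" (480x640 bool, what is visible of it) and "extent" ([left, top, right, bottom] in pixels, round what is visible of it).
The state is a dict: "t": time; "q": joint angles; "qd": joint speeds; "joint_efforts": joint torques, N m; "eef_pos": TCP position; "ee_rot": TCP orientation; "force": force on the tool from outside, world axes, zero at the start; "moment": the same for the moment, N m; "width": finger opening in m.
Only numpy, scipy, OpenCV 4.12 (cv2) and the standard library are available. Lean on these libraries where they do the work, as an engineer would, in place of code of your own. Each camera call takes 0.05 s, during which the arm holds its last target.

### The job

Clamp the wooden moulding form in the bench jig: with a finger, push the swing strap round until it lies across the form against its stop, and only then push the cam lever at the strap's end fully down, so that the foot under the strap presses on the form. Nothing is to be lifted: the form stays in its place in the jig and the other things on the bench stay where they are.

Things in the scene. Friction and masses are not known exactly. Their poses are not given: they have to be found in the camera images.
- jig: Clamping jig fixed to the bench: aluminium plate 130 x 190 x 12 mm (along its x, y, z). Origin on the bench surface near the plate's centre (the plate reaches from y = -100 to +90 mm, x = -65 to +65 mm); x, y along the plate's sides, z up. The strap's pivot post (32 mm dia) stands at x 0, y -75 mm; the form lies centred at x 0, y +30 mm; a thin stop post (12 mm dia, its top 80 mm above the bench) at x -18.5, y -35 mm.
- pivot (a point): Point on the strap's vertical pivot axis, at the level of the strap's top face (80 mm above the bench). Fixed on the jig, at x 0, y -75 mm of it; same axes as the jig. A 20 mm dia bolt head rises 9 mm above it.
- strap (a joint): Swing of the steel strap about the vertical pivot, rad. The strap is a flat bar 24 mm wide and 16 mm high (underside 64 mm, top 80 mm above the bench), reaching 120 mm from the pivot axis. 0: points along the jig's +x (parked); it grows as the strap turns anticlockwise seen from above; at 1.571 it points along the jig's +y, lies across the form and meets its stop. It starts between 0 and 0.45, turns with light friction (about 0.15 N m) and stays where it is left.
- axle (a point): Centre of the cam lever's axle, on the strap's centre line 105 mm from the pivot axis and 88 mm above the bench; moves with the strap. Its x axis points along the strap, away from the pivot. Two cheeks, 24 mm apart over all, 22 mm long, rise 16 mm above the strap's top around it.
- lever (a joint): Cam lever, rad: 0 stands up, sloping outward and away from the pivot at 0.75 rad above level; it grows as the lever goes down; 0.75 is fully down: level, pointing on outward past the strap's end, its top 92 to 93 mm above the bench. 72 mm long from axle to tip, 16 to 18 mm wide, 8 to 10 mm thick. It starts between 0 and 0.1, turns with friction (about 0.25 N m, so 6 N straight down 40 mm out from the axle) and stays where it is left.
- lever_tip (a point): Tip of the cam lever, 72 mm from the axle, on the lever's middle plane. It stands about 137 mm above the bench when the lever is up, 88 mm when it is down.
- foot_face (a point): Centre of the underside of the round rubber-faced foot (26 mm dia) under the strap, straight below the axle. 58 mm above the bench with the lever up (6 mm clear of the form); the lever drives it down onto the form as it comes down.
- form_center (a point): Centre of the beech moulding form, a loose block 80 x 60 x 40 mm (jig's x, y, z) lying on the jig plate between low ledges, with 2 mm play; its top is 52 mm above the bench. Not to be lifted or moved.
- burnisher: Bystander: turned wooden burnisher, 34 mm dia, 50 mm tall, standing near the jig. Origin at its foot.
- jar: Bystander: glass jar, 52 mm dia, 85 mm tall, near the jig. Origin at its foot.
- tin: Bystander: low metal tin, 56 mm dia, 32 mm tall, near the jig. Origin at its foot.
- awl: Bystander: screwdriver-shaped awl 150 mm long, lying on the bench. Origin under its middle, x along it.
- mallet: Bystander: mallet 260 mm long, lying on the bench. Origin under its middle, x along it.
- mug: Bystander: white mug, 80 mm dia, 90 mm tall. Origin at its foot.
- glue: Bystander: white glue bottle, 56 mm dia, 150 mm tall. Origin at its foot.
- form: The same beech form, with its origin at the centre of its underside, axes as the jig's.
There are look-alikes about, which are no part of the job. What is shaped like the form but green, pink or turquoise is not meant.

How it is judged:
By the outcome, as a careful person would: the job done as asked, in the order asked, and still so for the second after the job is handed in, with the robot touching nothing.
It also fails if it takes over 51 s, if anything falls off the work surface, if the arm or the gripper's body presses on something with over 40 N, if the wrist force passes 120 N, or if a joint passes its speed limit or range.

## Working session

There is one attempt and no reset: what is moved stays moved. The work goes in short steps, Python scripts to look and compute and a tool call to move; the robot and the scene stay as the last step left them, time stands still between calls to the robot, and variables do not carry over. Pictures are saved under pics/ and viewed, and the job is handed in when it is done.

Besides the shell and the picture viewer there is one more tool, called after "Emit:" as name(argument=value, ...) on one line, values as JSON. apply_moves: Moves the arm, as the interface text tells. Its arguments: {"type":"object","properties":{"moves":{"type":"array","items":{"type":"array","items":{"type":"number"}}},"newtons":{"type":"number"}},"required":["moves"]}

```bash
ls; mkdir -p pics; cat > h.py <<'E'
import numpy as np, cv2, pickle
from station import arm, eyes, job, outline_of
def shot(n,tag):
    f=eyes.grab_frame(n); cv2.imwrite(f'pics/{tag}.png',f['color'][:,:,::-1]); pickle.dump(f,open(f'pics/{tag}.pkl','wb')); return f
def pts(f,m=None):
    z=f['z_map'];K=f['camera_matrix'];v,u=np.mgrid[:480,:640]
    X=np.stack([(u-K[0,2])/K[0,0]*z,-(v-K[1,2])/K[1,1]*z,-z],-1)
    T=f['extrinsics']; P=X@T[:3,:3].T+T[:3,3]; P[z<=0]=np.nan
    return P
E
python3 - <<'E'
from h import *
for n in ['top','side','wrist']:
    f=shot(n,n+'0')
    print(n,f['extrinsics'].round(3).tolist(),f['camera_matrix'].round(1).tolist(),[k for k in f])
    if n!='wrist':
      for l in ['jig','strap','lever','form','burnisher','jar','tin','awl','mallet','mug','glue']:
        P=pts(f)
        for r in outline_of(l,f)[:3]:
            m=r['region']; print(l,round(r['score'],2),r['extent'],np.nanmedian(P[m],0).round(3))
print(arm.get_state())
E
```

```text
pics
top [[-0.002, 0.986, -0.165, 0.385], [-1.0, -0.005, -0.02, -0.015], [-0.021, 0.165, 0.986, 1.075], [0.0, 0.0, 0.0, 1.0]] [[437.8, 0.0, 314.1], [0.0, 437.8, 241.5], [0.0, 0.0, 1.0]] ['color', 'z_map', 'camera_matrix', 'extrinsics', 'shot']
jig 0.94 [324.1, 188.8, 412.8, 298.2] [ 0.531 -0.15   0.013]
strap 0.82 [390.8, 184.7, 410.5, 269.8] [ 0.582 -0.188  0.081]
strap 0.67 [415.5, 258.0, 439.2, 282.2] [ 0.494 -0.266  0.031]
lever 0.58 [396.4, 186.9, 408.6, 222.0] [ 0.632 -0.191  0.113]
form 0.93 [339.2, 225.0, 372.1, 268.2] [ 0.547 -0.09   0.051]
form 0.85 [342.5, 308.6, 385.8, 350.9] [ 0.348 -0.109  0.039]
form 0.82 [328.7, 150.6, 365.4, 192.4] [ 0.738 -0.078  0.038]
burnisher 0.54 [369.6, 201.8, 380.5, 219.5] [ 0.638 -0.141  0.043]
jar 0.96 [308.1, 269.4, 329.8, 296.0] [ 0.458 -0.003  0.084]
tin 0.57 [419.5, 258.9, 442.9, 277.9] [ 0.495 -0.265  0.031]
tin 0.4 [396.6, 184.9, 408.1, 222.9] [ 0.634 -0.192  0.111]
awl 0.8 [184.0, 339.6, 200.4, 375.8] [0.29  0.291 0.023]
awl 0.21 [324.6, 186.7, 413.2, 296.2] [ 0.531 -0.15   0.013]
mallet 0.94 [497.8, 180.7, 538.9, 284.1] [ 0.605 -0.4
[... 1674 characters left out ...]
a_matrix', 'extrinsics', 'shot']
{'t': 1.25, 'q': array([-9.66936547e-01,  3.58593856e-01,  1.19064735e-02, -2.50941285e-05,
       -1.22406995e+00, -2.88087628e-01]), 'qd': array([ 1.77835507e-03,  9.50617768e-04, -9.92111840e-04, -7.31563123e-04,
       -5.95273483e-05,  1.00612258e-03]), 'joint_efforts': array([-4.02887090e-04, -5.82401383e+01,  2.93302381e+01,  7.00270772e+00,
        1.21748820e-02, -3.58399757e-05]), 'eef_pos': array([ 0.2096039 , -0.64161893,  0.22656352]), 'ee_rot': array([-3.14156197e+00,  3.37089530e-05, -2.82582903e+00]), 'force': array([-0.120672  ,  0.23810419,  0.75387725]), 'moment': array([ 0.02545037, -0.00063108,  0.01332954]), 'width': 0.08729043051953106}
```

```bash
python3 - <<'E'
import cv2
a=cv2.imread('pics/top0.png')[140:360,290:510];cv2.imwrite('pics/topc.png',cv2.resize(a,(660,600),interpolation=cv2.INTER_CUBIC) if 0 else cv2.resize(a,(600,600),interpolation=cv2.INTER_CUBIC))
a=cv2.imread('pics/side0.png')[140:350,230:440];cv2.imwrite('pics/sidec.png',cv2.resize(a,(600,600),interpolation=cv2.INTER_CUBIC))
E
```

```text
(no output)
```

View pics/top0.png

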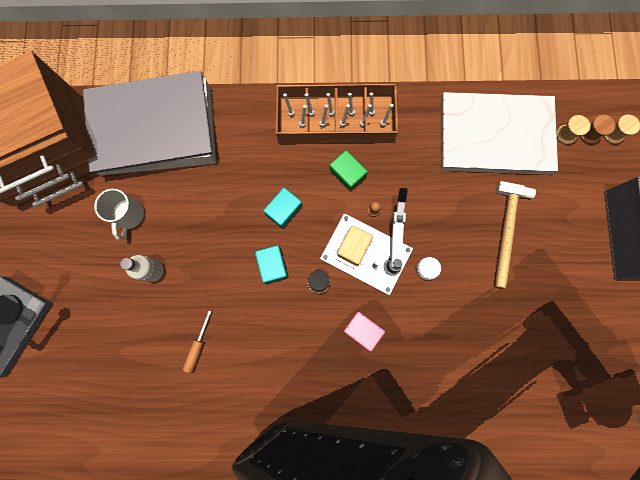

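View pics/topc.png

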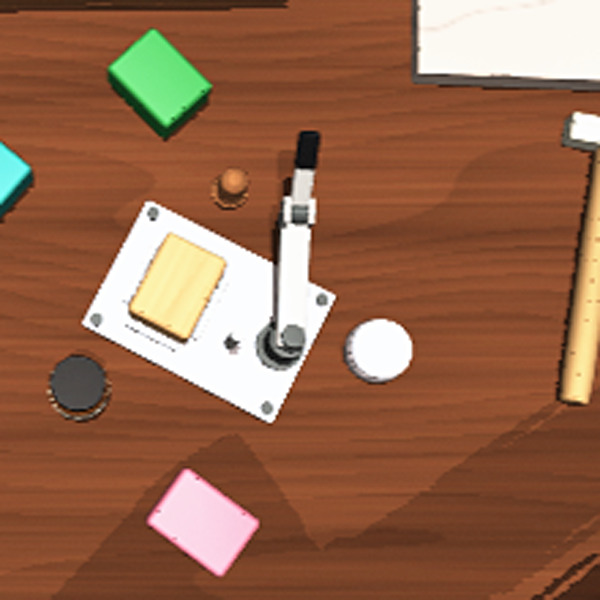

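View pics/sidec.png

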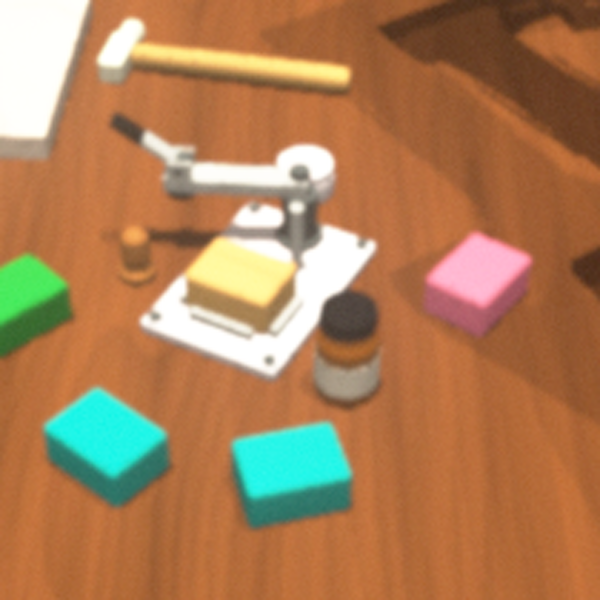

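```bash
cat > m.py <<'E'
from h import *
def meas(f,verbose=1):
    P=pts(f).reshape(-1,3); P=P[np.isfinite(P[:,0])]
    near=P[(abs(P[:,0]-.55)<.17)&(abs(P[:,1]+.14)<.17)]
    pl=near[(near[:,2]>.007)&(near[:,2]<.018)&(np.hypot(near[:,0]-.531,near[:,1]+.15)<.13)]
    r=cv2.minAreaRect(pl[:,:2].astype(np.float32)); 
    st=near[(near[:,2]>.072)&(near[:,2]<.084)&(np.hypot(near[:,0]-.458,near[:,1]+.0)>.045)]
    bo=near[(near[:,2]>.085)&(near[:,2]<.094)]
    hi=near[near[:,2]>.098]
    print('plate',r)
    if len(st):
        print('strap n',len(st),st.mean(0).round(4)); l=cv2.fitLine(st[:,:2].astype(np.float32),cv2.DIST_HUBER,0,.01,.01).ravel(); print('line',l,np.degrees(np.arctan2(l[1],l[0])),cv2.minAreaRect(st[:,:2].astype(np.float32)))
    print('z85-94',bo.round(3).tolist() if len(bo)<40 else len(bo)); print('hi',len(hi),hi.mean(0).round(4) if len(hi) else '',hi[np.argmax(hi[:,2])].round(3) if len(hi) else '')
    fm=near[(near[:,2]>.047)&(near[:,2]<.056)&(np.hypot(near[:,0]-.547,near[:,1]+.09)<.06)]
    print('form',cv2.minAreaRect(fm[:,:2].astype(np.float32)),fm.mean(0).round(4))
E
python3 - <<'E'
from m import *
for n in ['top0','side0']:
    f=pickle.load(open(f'pics/{n}.pkl','rb')); print(n); meas(f)
E
```

```text
top0
plate ((0.538918137550354, -0.15667882561683655), (0.24881808459758759, 0.17875081300735474), 60.28572463989258)
strap n 462 [ 0.5476 -0.1832  0.0789]
line [ 0.97652984 -0.21538207  0.54762405 -0.18322593] -12.437943 ((0.548800528049469, -0.1836736649274826), (0.060185983777046204, 0.12891320884227753), 67.8574447631836)
z85-94 224
hi 206 [ 0.6369 -0.1919  0.1173] [ 0.658 -0.185  0.137]
form ((0.5426846742630005, -0.10353458672761917), (0.08833444118499756, 0.07922618836164474), 61.7959098815918) [ 0.5491 -0.0908  0.0512]
side0
plate ((0.5232831239700317, -0.1285121738910675), (0.24486412107944489, 0.18317553400993347), 37.0451545715332)
strap n 358 [ 0.5503 -0.1776  0.0782]
line [ 0.99713063 -0.07569993  0.55309045 -0.17744939] -4.3414392 ((0.5506541728973389, -0.1785905957221985), (0.05695124343037605, 0.13293077051639557), 67.95331573486328)
z85-94 161
hi 138 [ 0.6375 -0.1879  0.1168] [ 0.655 -0.18   0.136]
form ((0.5439512729644775, -0.10058795660734177), (0.08987883478403091, 0.08155696839094162), 63.92437744140625) [ 0.5492 -0.0861  0.0511]
```

```bash
cat >> h.py <<'E'
def ray(f,u,v,z):
    K=f['camera_matrix'];T=f['extrinsics'];d=T[:3,:3]@np.array([(u-K[0,2])/K[0,0],-(v-K[1,2])/K[1,1],-1]);o=T[:3,3]
    return (o+d*(z-o[2])/d[2])[:2]
E
python3 - <<'E'
from h import *
for n,sc,off,H,bolt,ch,tip,sfar in [('top',600/220,(290,140),[(153,213),(322,300),(267,408),(97,319)],(291,337),(300,207),(309,134),(299,212)),
   ('side',600/210,(230,140),[(256,207),(364,245),(269,360),(154,316)],(300,173),(180,157),(118,120),(170,180))]:
    f=pickle.load(open(f'pics/{n}0.pkl','rb'))
    g=lambda p,z: ray(f,(p[0]+.5)/sc-.5+off[0],(p[1]+.5)/sc-.5+off[1],z)
    h=np.array([g(p,.012) for p in H]); print(n,h.round(4).tolist(),'c',h.mean(0).round(4))
    d=(h[0]+h[3]-h[1]-h[2])if n=='top' else (h[3]+h[2]-h[0]-h[1])
    a=np.arctan2(d[1],d[0]); print('jig y dir deg',np.degrees(a))
    e=np.array([np.cos(a),np.sin(a)]); print('pivot from plate',(h.mean(0)-.07*e).round(4),'formc',(h.mean(0)+.035*e).round(4))
    b=g(bolt,.089);c=g(ch,.094);t=g(tip,.137);print('bolt',b,'cheek',c,'tip',t,'angles',[np.degrees(np.arctan2(*(q-b)[::-1])) for q in (c,t)],[np.linalg.norm(q-b) for q in (c,t)])
    # form colour mask
    r=outline_of
E
```

```text
top [[0.622, -0.0717], [0.5413, -0.2218], [0.4451, -0.1699], [0.525, -0.0202]] c [ 0.5333 -0.1209]
jig y dir deg 61.80173618738704
pivot from plate [ 0.5003 -0.1826] formc [ 0.5499 -0.0901]
bolt [ 0.49910218 -0.18014362] cheek [ 0.60802454 -0.19042422] tip [ 0.65868377 -0.1920454 ] angles [np.float64(-5.391869417937107), np.float64(-4.265285888495393)] [np.float64(0.10940644859846778), np.float64(0.16002479507373912)]
side [[0.5407, -0.2261], [0.4424, -0.1713], [0.525, -0.0213], [0.6238, -0.0744]] c [ 0.533  -0.1233]
jig y dir deg 61.220954484839446
pivot from plate [ 0.4993 -0.1846] formc [ 0.5498 -0.0926]
bolt [ 0.50034099 -0.17516209] cheek [ 0.60521285 -0.19106585] tip [ 0.65579795 -0.18492535] angles [np.float64(-8.623169319838217), np.float64(-3.5936610444643806)] [np.float64(0.10607090210320412), np.float64(0.15576324643942605)]
```

Emit:
apply_moves(moves=[[-1, 0, 0, 0, 0.0985], [-1, 0, 0, 0, 0.0985], [-1, 0, 0, 0, 0.0985], [-1, 0, 0, 0, 0.0985], [-1, -0.0236, 0.031, 0, 0], [-1, -0.0236, 0.031, 0, 0], [-1, -0.0236, 0.031, 0, 0], [-1, -0.0236, 0.031, 0, 0], [-1, -0.0236, 0.031, 0, 0], [-1, -0.0236, 0.031, 0, 0], [-1, -0.0236, 0.031, 0, 0], [-1, -0.0236, 0.031, 0, 0]], newtons=10)

```text
t: 2.25
eef_pos: [0.4182, -0.4076, 0.2269]
ee_rot: [-3.141, 0.001, 3.063]
force: [0.8, -0.9, 0.2]
width: 0.0132
```

Emit:
apply_moves(moves=[[-1, -0.0236, 0.028, 0, 0], [-1, -0.0236, 0.028, 0, 0], [-1, -0.0236, 0.028, 0, 0], [-1, -0.0236, 0.028, 0, 0], [-1, -0.0236, 0.028, 0, 0], [-1, -0.0236, 0.028, 0, 0], [-1, 0, 0, 0, 0], [-1, 0, 0, 0, 0]])

```text
t: 2.92
eef_pos: [0.5727, -0.251, 0.2261]
ee_rot: [3.142, -0.001, 3.066]
force: [-0.6, -0.7, -0.3]
width: 0.0002
```

```bash
python3 - <<'E'
from h import *
f=shot('wrist','w1'); print(f['extrinsics'].round(3).tolist())
E
```

```text
[[0.075, -0.953, -0.293, 0.494], [0.997, 0.072, 0.023, -0.245], [-0.0, -0.294, 0.956, 0.384], [0.0, 0.0, 0.0, 1.0]]
```

View pics/w1.png

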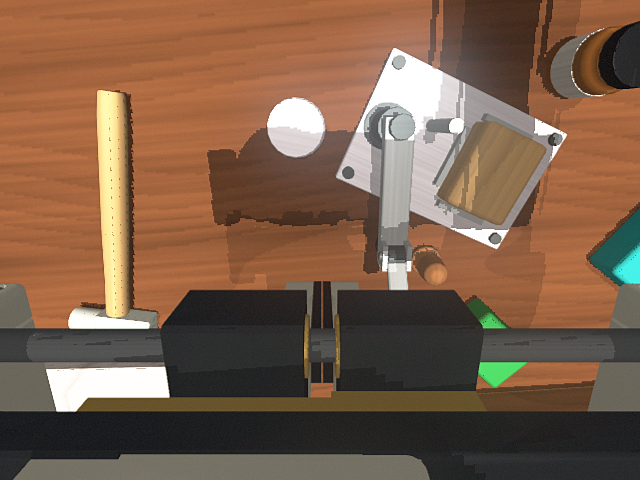

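```bash
python3 - <<'E'
from h import *
f=pickle.load(open('pics/w1.pkl','rb'))
b=ray(f,403,125,.089); a1=ray(f,384,230,.08);a2=ray(f,408,230,.08);a3=ray(f,385,150,.08);a4=ray(f,411,150,.08)
print('bolt',b,'strap edges',a1,a2,a3,a4)
m1=(a1+a2)/2;m2=(a3+a4)/2;print(np.degrees(np.arctan2(*(m1-m2)[::-1])), np.degrees(np.arctan2(*(m1-b)[::-1])))
h=np.array([ray(f,*p,.012) for p in [(399,62),(348,173),(495,239),(555,140)]]);print(h.round(4).tolist(),h.mean(0)); d=h[2]+h[3]-h[0]-h[1];print(np.degrees(np.arctan2(d[1],d[0])), h.mean(0)-.07*d/np.linalg.norm(d))
P=pts(f); print(P[330:400:10,200:440:20,2].round(3))
for u in (300,345): print(P[286:300:4,u].round(3).tolist())
E
```

```text
bolt [ 0.5000428 -0.1828517] strap edges [ 0.58524979 -0.19812677] [ 0.58679548 -0.17763593] [ 0.51840124 -0.19559245] [ 0.51997361 -0.17477146]
-2.3128490324728546 -3.347874970484899
[[0.4458, -0.1698], [0.5436, -0.2221], [0.6244, -0.0712], [0.5268, -0.0191]] [ 0.53513249 -0.12056152]
61.77918914828192 [ 0.50203153 -0.18224075]
[[ 0.315  0.315  0.315  0.315  0.315  0.315  0.305  0.313  0.317  0.315
   0.316  0.315]
 [ 0.315  0.315  0.315  0.315  0.315  0.316  0.309  0.314  0.316  0.316
   0.316  0.315]
 [   nan  0.316  0.316  0.315  0.317  0.316  0.31   0.314  0.316  0.316
   0.314  0.316]
 [ 0.316  0.315  0.316  0.315  0.316  0.316  0.309  0.316  0.316  0.316
   0.317  0.316]
 [ 0.316  0.315  0.316  0.316  0.316  0.316  0.272  0.316  0.316  0.316
   0.316  0.316]
 [ 0.315  0.316  0.317  0.316  0.316  0.316  0.272  0.315  0.316  0.316
   0.316  0.315]
 [ 0.316  0.316  0.317  0.316  0.316  0.316 -0.002  0.316  0.315  0.316
   0.316  0.316]]
[[0.562, -0.259, 0.235], [0.534, -0.253, 0.297], [0.534, -0.253, 0.3], [0.534, -0.253, 0.303]]
[[0.563, -0.24, 0.235], [0.535, -0.242, 0.297], [0.535, -0.242, 0.3], [0.535, -0.242, 0.303]]
```

Emit:
apply_moves(moves=[[-1, 0, 0, 0.039, 0], [-1, 0, 0, 0.039, 0], [-1, 0, 0, 0.039, 0], [-1, 0, 0, 0.039, 0], [-1, 0, 0, 0, 0], [-1, 0, 0, 0, 0]])

```text
t: 3.47
eef_pos: [0.5696, -0.2536, 0.0695]
ee_rot: [-3.141, -0.004, 3.062]
force: [1.0, -0.6, 1.0]
width: 0.0001
```

Emit:
apply_moves(moves=[[-1, 0, 0.015, 0, 0], [-1, 0, 0.01, 0, 0], [-1, 0, 0.005, 0, 0], [-1, 0, 0, 0, 0]])

```text
t: 3.8
eef_pos: [0.5751, -0.2221, 0.073]
ee_rot: [-3.141, 0.003, 3.065]
force: [-0.3, 0.0, -0.0]
width: 0.0006
```

Emit:
apply_moves(moves=[[-1, -0.0023, 0.0053, 0, -0.07], [-1, -0.0023, 0.0053, 0, -0.07], [-1, -0.0023, 0.0053, 0, -0.07], [-1, -0.0023, 0.0053, 0, -0.07], [-1, -0.0023, 0.0053, 0, -0.07], [-1, 0, 0, 0, 0], [-1, 0, 0, 0, 0]])

```text
t: 4.38
eef_pos: [0.5841, -0.1958, 0.0715]
ee_rot: [-3.141, 0.001, -2.871]
force: [-0.4, 0.2, 0.0]
width: 0.0006
```

```bash
python3 - <<'E'
from h import *
f=shot('top','t2'); cv2.imwrite('pics/t2c.png',cv2.resize(f['color'][140:340,270:470,::-1],(600,600),interpolation=cv2.INTER_CUBIC))
f=shot('side','s2'); cv2.imwrite('pics/s2c.png',cv2.resize(f['color'][140:340,230:430,::-1],(600,600),interpolation=cv2.INTER_CUBIC))
E
```

```text
(no output)
```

View pics/s2c.png

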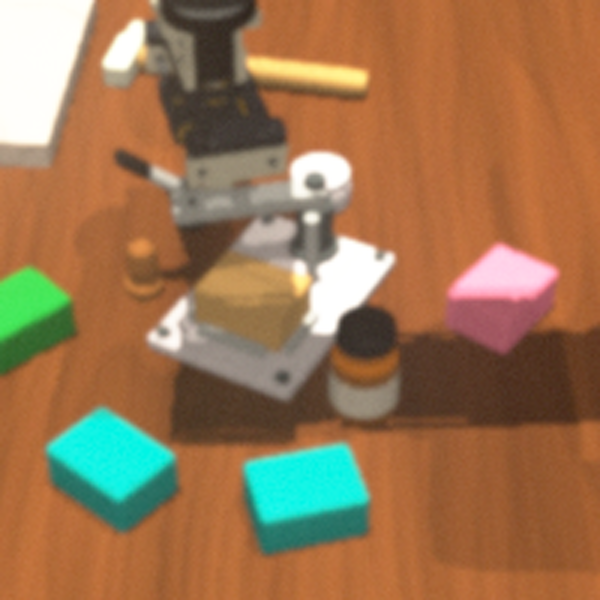

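View pics/t2c.png

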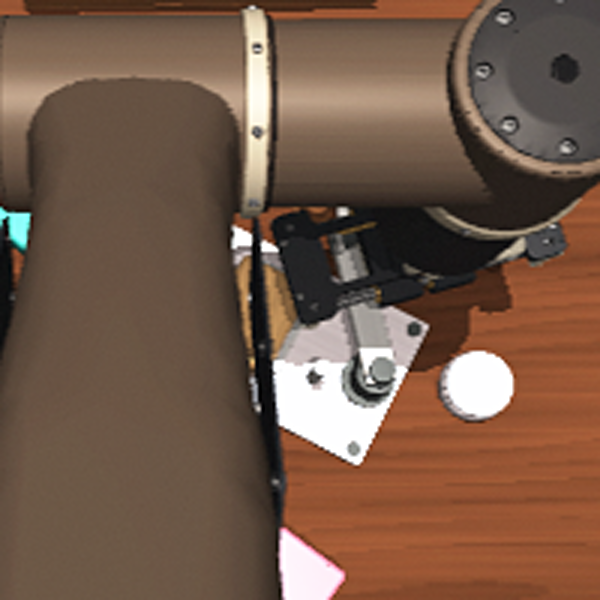

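Emit:
apply_moves(moves=[[-1, -0.0023, 0.0053, 0, -0.07], [-1, -0.0023, 0.0053, 0, -0.07], [-1, -0.0023, 0.0053, 0, -0.07], [-1, -0.0023, 0.0053, 0, -0.07], [-1, -0.0023, 0.0053, 0, -0.07], [-1, -0.0023, 0.0053, 0, -0.07], [-1, -0.0023, 0.0053, 0, -0.07], [-1, -0.0023, 0.0053, 0, -0.07], [-1, -0.0023, 0.0053, 0, -0.07], [-1, 0, 0, 0, 0], [-1, 0, 0, 0, 0]])

```text
t: 5.4
eef_pos: [0.5764, -0.1452, 0.0708]
ee_rot: [-3.142, 0.0, -2.243]
force: [0.3, -0.4, 0.3]
width: 0.0005
```

```bash
python3 - <<'E'
from h import *
print(arm.get_state()['force'])
f=shot('side','s3'); cv2.imwrite('pics/s3c.png',cv2.resize(f['color'][140:340,230:430,::-1],(600,600),interpolation=cv2.INTER_CUBIC))
f=shot('wrist','w3')
E
```

```text
[ 0.30760866 -0.43251389  0.2503062 ]
```

View pics/s3c.png

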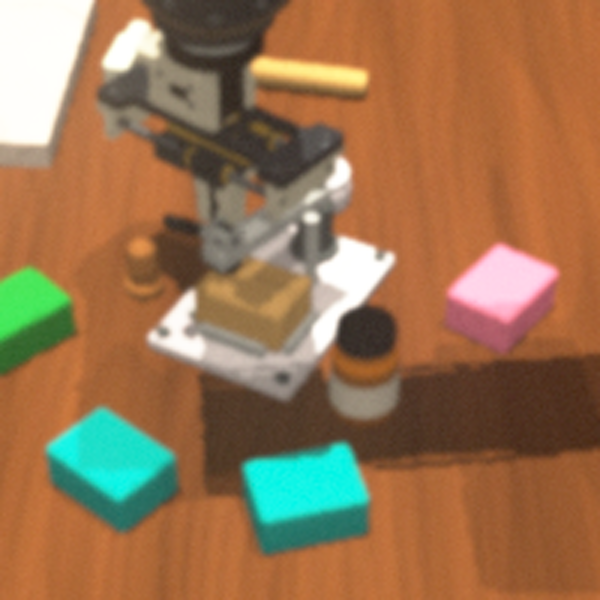

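View pics/w3.png

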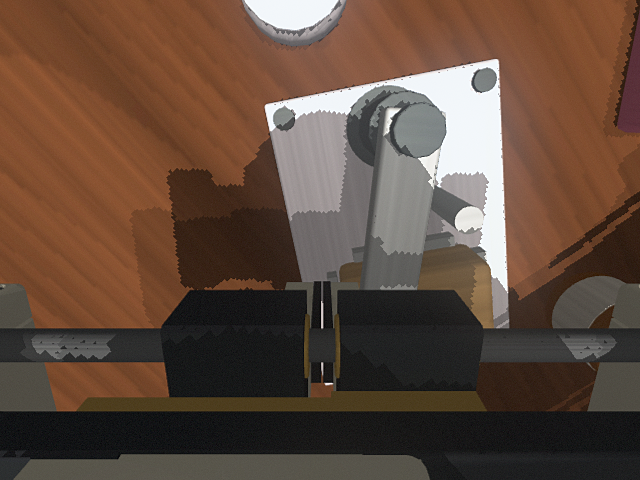

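Emit:
apply_moves(moves=[[-1, -0.0023, 0.0053, 0, -0.07], [-1, -0.0012, 0.0027, 0, -0.035], [-1, -0.0012, 0.0027, 0, -0.035], [-1, 0, 0, 0, 0], [-1, 0, 0, 0, 0]])

```text
t: 5.92
eef_pos: [0.5705, -0.1352, 0.0706]
ee_rot: [3.142, 0.0, -2.102]
force: [-0.1, -0.1, 0.4]
width: 0.0005
```

Emit:
apply_moves(moves=[[-1, -0.0007, 0.0015, 0, -0.02], [-1, -0.0007, 0.0015, 0, -0.02], [-1, 0, 0, 0, 0]])

```text
t: 6.17
eef_pos: [0.5686, -0.1324, 0.0706]
ee_rot: [-3.141, 0.0, -2.059]
force: [0.7, -1.3, 0.4]
width: 0.0006
```

```bash
python3 - <<'E'
from h import *
print(arm.get_state()['force'],arm.get_state()['moment'])
f=shot('side','s4'); cv2.imwrite('pics/s4c.png',cv2.resize(f['color'][140:340,230:430,::-1],(600,600),interpolation=cv2.INTER_CUBIC))
f=shot('wrist','w4')
E
```

```text
[ 0.73169815 -1.27665294  0.43017034] [-0.41413875 -0.21132586 -0.06972213]
```

View pics/w4.png

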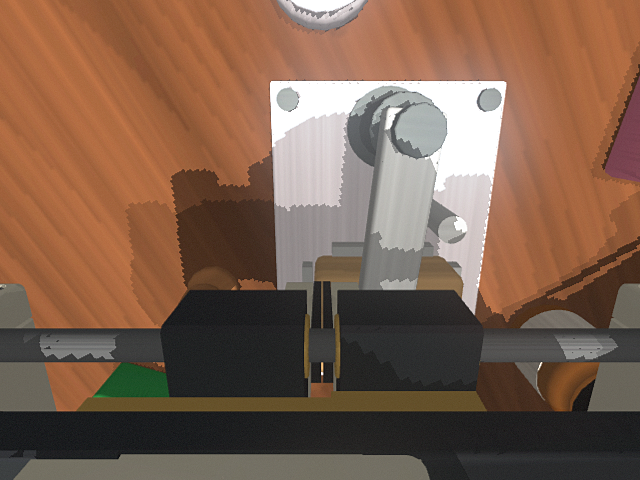

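Emit:
apply_moves(moves=[[-1, 0, 0.0015, 0, 0], [-1, 0, 0.0015, 0, 0], [-1, 0, 0.001, 0, 0], [-1, 0, 0, 0, 0]])

```text
t: 6.6
eef_pos: [0.5651, -0.1302, 0.0707]
ee_rot: [-3.141, 0.0, -2.06]
force: [1.4, -0.6, -0.1]
width: 0.0005
```

Emit:
apply_moves(moves=[[-1, 0, 0.001, 0, 0], [-1, 0, 0.001, 0, 0], [-1, 0, 0, 0, 0], [-1, 0, 0, 0, 0]])

```text
t: 6.93
eef_pos: [0.5632, -0.1295, 0.0706]
ee_rot: [3.142, -0.0, -2.06]
force: [1.5, 0.0, 0.2]
width: 0.0004
```

Emit:
apply_moves(moves=[[-1, 0, 0.001, 0, 0], [-1, 0, 0, 0, 0], [-1, 0, 0, 0, 0]])

```text
t: 7.18
eef_pos: [0.5623, -0.1291, 0.0706]
ee_rot: [3.142, -0.0, -2.06]
force: [2.3, -0.3, 0.2]
width: 0.0007
```

Emit:
apply_moves(moves=[[-1, 0, 0.001, 0, 0], [-1, 0, 0, 0, 0], [-1, 0, 0, 0, 0]])

```text
t: 7.43
eef_pos: [0.5616, -0.1286, 0.0706]
ee_rot: [-3.141, 0.0, -2.06]
force: [2.7, 0.4, 0.3]
width: 0.0004
```

Emit:
apply_moves(moves=[[-1, 0, 0.001, 0, 0], [-1, 0, 0, 0, 0], [-1, 0, 0, 0, 0]])

```text
t: 7.68
eef_pos: [0.5616, -0.1285, 0.0707]
ee_rot: [-3.14, 0.0, -2.059]
force: [5.4, -3.5, -3.7]
width: 0.0001
```

```bash
python3 - <<'E'
from h import *
f=shot('wrist','w5')
cv2.imwrite('pics/w5c.png',cv2.resize(f['color'][80:300,260:520,::-1],(780,660)[:2] if 0 else (700,592),interpolation=cv2.INTER_CUBIC))
E
```

```text
(no output)
```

View pics/w5c.png

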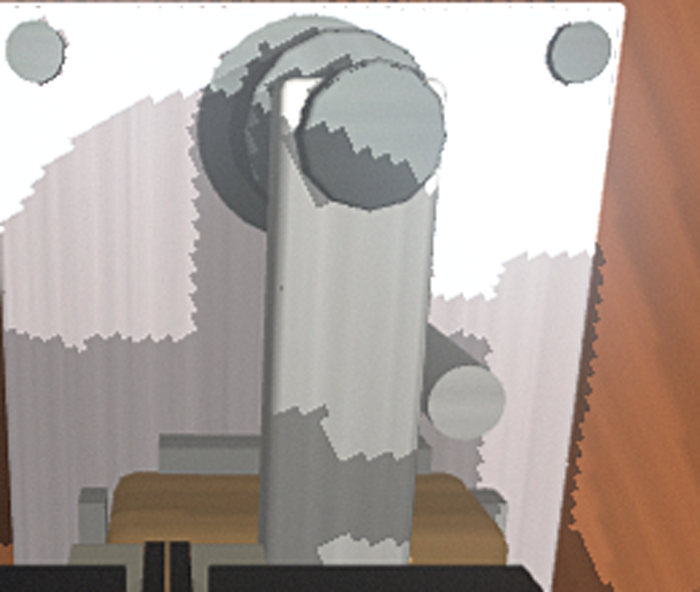

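Emit:
apply_moves(moves=[[-1, 0, 0.001, 0, 0], [-1, 0, 0.001, 0, 0], [-1, 0, 0, 0, 0], [-1, 0, 0, 0, 0]])

```text
t: 8.07
eef_pos: [0.5615, -0.1283, 0.0708]
ee_rot: [-3.137, 0.001, -2.059]
force: [11.2, -9.0, -8.9]
width: 0.0003
```

Emit:
apply_moves(moves=[[-1, 0, -0.015, 0, 0], [-1, 0, -0.015, 0, 0], [-1, 0, 0, -0.036, 0], [-1, 0, 0, -0.036, 0], [-1, 0, 0, -0.036, 0], [-1, 0, 0, -0.025, 0], [-1, -0.02, 0, 0, 0], [-1, -0.02, 0, 0, 0], [-1, 0, 0, 0, 0], [-1, 0, 0, 0, 0]])

```text
t: 8.9
eef_pos: [0.6032, -0.1054, 0.2029]
ee_rot: [3.14, -0.001, -2.059]
force: [0.7, 1.1, -1.0]
width: 0.0005
```

```bash
python3 - <<'E'
from h import *
f=shot('side','s6'); cv2.imwrite('pics/s6c.png',cv2.resize(f['color'][140:340,230:430,::-1],(600,600),interpolation=cv2.INTER_CUBIC))
f=shot('wrist','w6')
E
```

```text
(no output)
```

View pics/s6c.png

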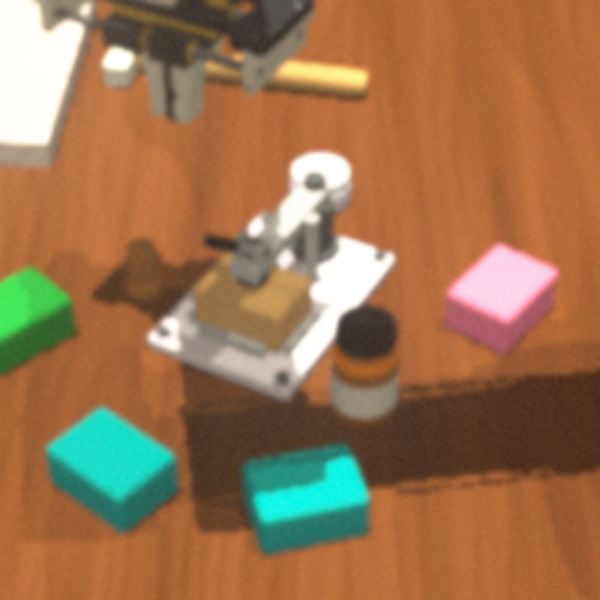

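View pics/w6.png

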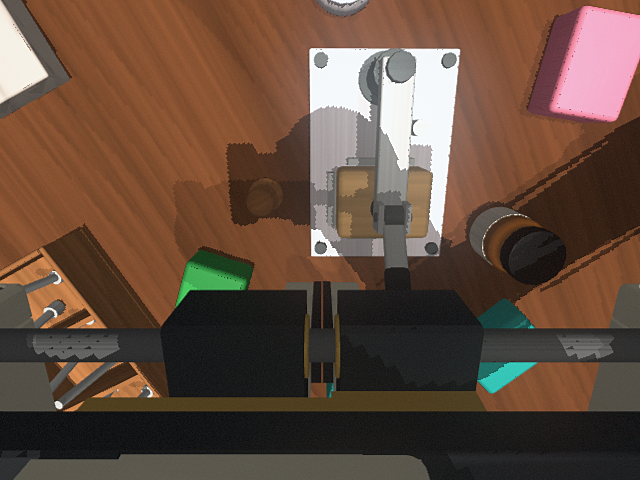

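```bash
python3 - <<'E'
from h import *
f=pickle.load(open('pics/w6.pkl','rb'))
b=ray(f,400,66,.089);c=ray(f,395,213,.094);P=pts(f)
print('bolt',b,'cheek',c,np.degrees(np.arctan2(*(c-b)[::-1])),np.linalg.norm(c-b))
for v in (100,130,160,235,250,270,282):
    row=P[v,370:425]; ok=row[:,2]>.07; u=np.arange(370,425)[ok]; print(v,u.min(),u.max(),np.nanmean(row[ok],0).round(4))
s=arm.get_state()
e=np.array([np.cos(np.radians(61.7)),np.sin(np.radians(61.7))])
t=np.array([.501,-.1825])+.147*e; d=t-s['eef_pos'][:2]; y=s['ee_rot'][2]
print(t,'toolxy',d@[np.cos(y),np.sin(y)],d@[np.sin(y),-np.cos(y)])
E
```

```text
bolt [ 0.50227472 -0.18359692] cheek [ 0.54811877 -0.09414464] 62.86498147243656 0.10051561685829925
100 379 413 [ 0.5118 -0.1649  0.0796]
130 377 424 [ 0.5175 -0.1445  0.0795]
160 376 408 [ 0.5321 -0.1279  0.0796]
235 383 404 [ 0.5566 -0.0818  0.101 ]
250 384 406 [ 0.5606 -0.0735  0.1081]
270 385 408 [ 0.5661 -0.0636  0.1185]
282 385 410 [ 0.5693 -0.0573  0.1233]
[ 0.57069097 -0.05306983] toolxy -0.03162869310481729 0.0535481497326951
```

Emit:
apply_moves(moves=[[-1, -0.016, 0.0265, 0, 0], [-1, -0.016, 0.0265, 0, 0], [-1, 0, 0, 0.02, 0], [-1, 0, 0, 0.02, 0], [-1, 0, 0, 0.015, 0], [-1, 0, 0, 0, 0], [-1, 0, 0, 0, 0]])

```text
t: 9.58
eef_pos: [0.5715, -0.0535, 0.148]
ee_rot: [3.14, -0.002, -2.06]
force: [-0.1, 0.3, 0.9]
width: 0.0006
```

```bash
python3 - <<'E'
from h import *
f=shot('side','s7'); cv2.imwrite('pics/s7c.png',cv2.resize(f['color'][140:340,230:430,::-1],(600,600),interpolation=cv2.INTER_CUBIC))
E
```

```text
(no output)
```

View pics/s7c.png

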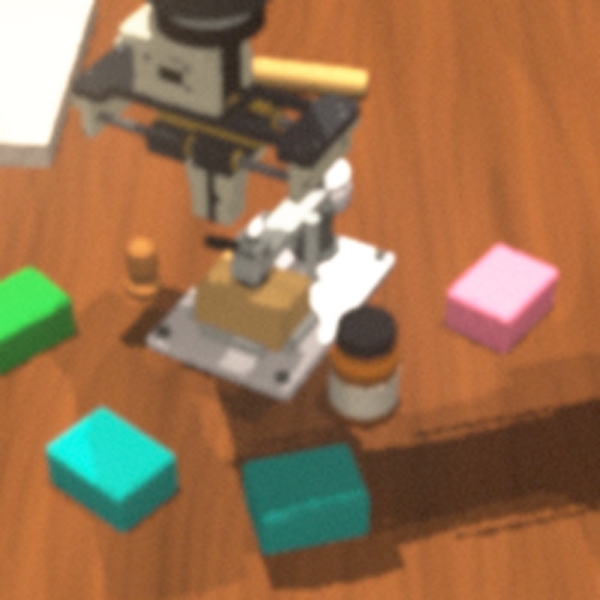

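Emit:
apply_moves(moves=[[-1, 0, 0, 0.005, 0], [-1, 0, 0, 0.005, 0], [-1, 0, 0, 0.004, 0], [-1, 0, 0, 0.004, 0], [-1, 0, 0, 0.004, 0], [-1, 0, 0, 0, 0]])

```text
t: 10.13
eef_pos: [0.5726, -0.0529, 0.1262]
ee_rot: [-3.141, 0.0, -2.06]
force: [1.2, -0.7, 2.7]
width: 0.0002
```

Emit:
apply_moves(moves=[[-1, 0, 0, 0.004, 0], [-1, 0, 0, 0.004, 0], [-1, 0, 0, 0.004, 0], [-1, 0, 0, 0.004, 0], [-1, 0, 0, 0, 0]])

```text
t: 10.55
eef_pos: [0.5728, -0.0526, 0.1103]
ee_rot: [-3.141, 0.0, -2.06]
force: [0.8, 0.1, 2.6]
width: 0.0004
```

Emit:
apply_moves(moves=[[-1, 0, 0, 0.004, 0], [-1, 0, 0, 0.004, 0], [-1, 0, 0, 0.003, 0], [-1, 0, 0, 0, 0], [-1, 0, 0, 0, 0]])

```text
t: 10.97
eef_pos: [0.5722, -0.0529, 0.0995]
ee_rot: [3.141, -0.0, -2.06]
force: [1.2, 0.3, 1.8]
width: 0.0006
```

Emit:
apply_moves(moves=[[-1, 0, 0, 0.003, 0], [-1, 0, 0, 0.002, 0], [-1, 0, 0, 0, 0], [-1, 0, 0, 0, 0]])

```text
t: 11.3
eef_pos: [0.5727, -0.0524, 0.0949]
ee_rot: [-3.141, 0.001, -2.06]
force: [-0.7, 2.9, 4.9]
width: 0.0008
```

Emit:
apply_moves(moves=[[-1, 0, 0, 0.002, 0], [-1, 0, 0, 0, 0], [-1, 0, 0, 0, 0]])

```text
t: 11.55
eef_pos: [0.5728, -0.0522, 0.0934]
ee_rot: [-3.141, 0.001, -2.059]
force: [-0.9, 4.3, 8.9]
width: 0.0007
```

Emit:
apply_moves(moves=[[-1, 0, 0, 0.002, 0], [-1, 0, 0, 0, 0], [-1, 0, 0, 0, 0]])

```text
t: 11.8
eef_pos: [0.573, -0.0523, 0.0929]
ee_rot: [-3.14, 0.001, -2.059]
force: [-5.2, 6.4, 21.0]
width: 0.0004
```

Emit:
apply_moves(moves=[[-1, 0, 0, 0.002, 0], [-1, 0, 0, 0, 0], [-1, 0, 0, 0, 0]])

```text
t: 12.05
eef_pos: [0.5732, -0.0523, 0.0925]
ee_rot: [-3.139, 0.002, -2.058]
force: [-10.9, 7.2, 33.7]
width: 0.0005
```

Emit:
apply_moves(moves=[[-1, 0, 0, 0.002, 0], [-1, 0, 0, 0, 0], [-1, 0, 0, 0, 0]])

```text
t: 12.3
eef_pos: [0.5735, -0.0524, 0.0921]
ee_rot: [-3.138, 0.002, -2.058]
force: [-15.7, 8.2, 46.8]
width: 0.0003
```

Emit:
apply_moves(moves=[[-1, 0, 0, -0.005, 0], [-1, 0, 0, -0.01, 0], [-1, 0, 0, -0.03, 0], [-1, 0, 0, -0.03, 0], [-1, 0, 0, -0.03, 0], [-1, -0.03, -0.02, 0, 0], [-1, -0.03, -0.025, 0, 0], [-1, 0, -0.035, 0, 0], [-1, 0, -0.035, 0, 0], [-1, 0, -0.035, 0, 0], [-1, 0, 0, 0, 0], [-1, 0, 0, 0, 0]])

```text
t: 13.3
eef_pos: [0.7328, -0.0716, 0.1885]
ee_rot: [3.138, -0.003, -2.062]
force: [-0.7, -0.5, -0.9]
width: 0.0001
```

```bash
python3 - <<'E'
from m import *
f=shot('side','s8'); cv2.imwrite('pics/s8c.png',cv2.resize(f['color'][140:340,230:430,::-1],(600,600),interpolation=cv2.INTER_CUBIC))
P=pts(f)
for l in ['lever','strap','form','burnisher','jar','tin']:
    for r in outline_of(l,f)[:2]: print(l,round(r['score'],2),np.nanmedian(P[r['region']],0).round(4),r['extent'])
f=shot('top','t8'); cv2.imwrite('pics/t8c.png',cv2.resize(f['color'][140:340,270:470,::-1],(600,600),interpolation=cv2.INTER_CUBIC))
f=shot('wrist','w8')
E
```

```text
lever 0.72 [0.6411 0.4597 0.0509] [217.5, 430.6, 293.4, 478.0]
lever 0.47 [ 0.568  -0.0525  0.0925] [297.9, 220.1, 316.5, 240.5]
strap 0.87 [ 0.5373 -0.1004  0.0803] [297.6, 195.1, 338.8, 242.3]
form 0.93 [0.6441 0.0985 0.0379] [244.0, 275.8, 288.8, 316.4]
form 0.85 [ 0.5367 -0.0677  0.045 ] [296.2, 229.4, 332.2, 257.4]
burnisher 0.55 [ 0.6424 -0.132   0.0263] [272.9, 218.1, 285.0, 240.0]
jar 0.98 [0.4634 0.0151 0.056 ] [339.6, 243.0, 362.3, 282.2]
tin 0.58 [ 0.4858 -0.267   0.0302] [327.7, 195.1, 346.5, 210.7]
```

View pics/s8c.png

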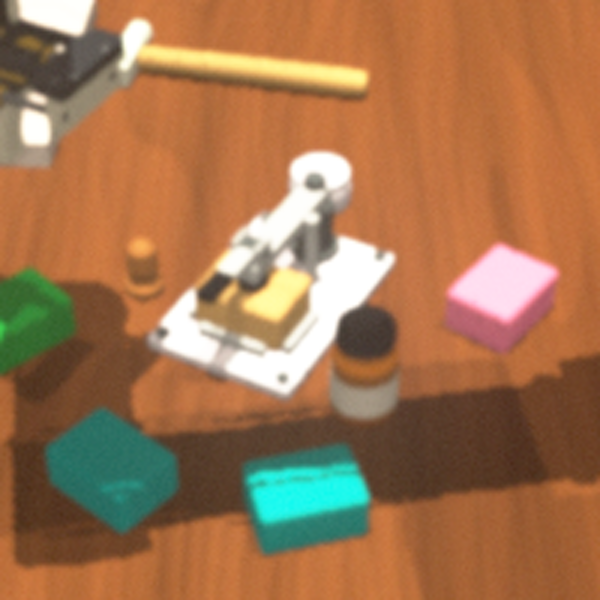

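View pics/w8.png

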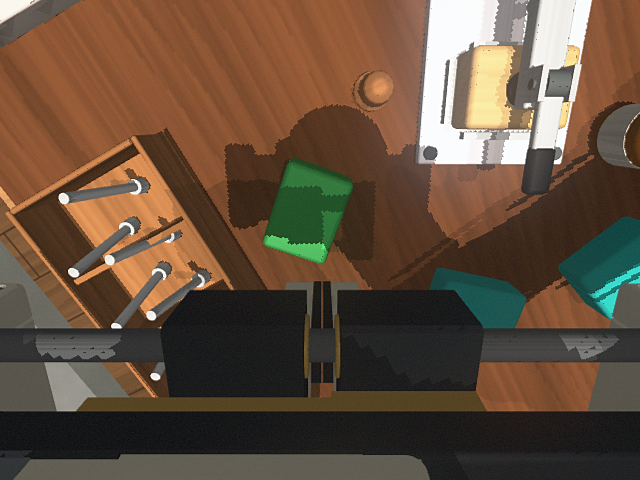

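View pics/t8c.png

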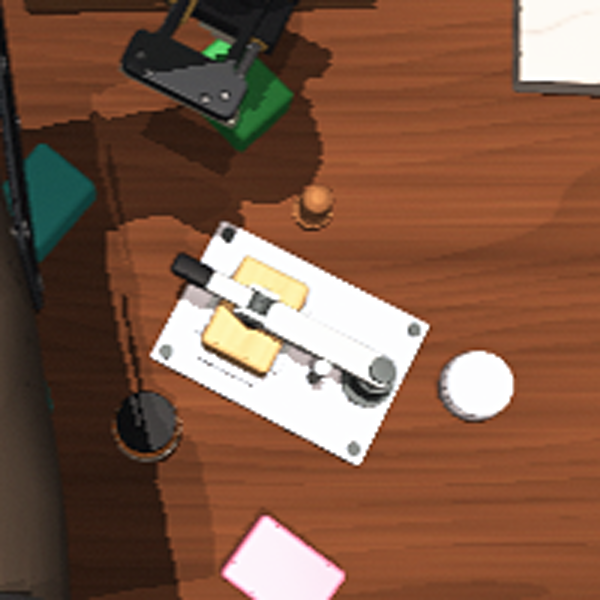

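```bash
python3 - <<'E'
from h import *
piv=np.array([.501,-.1825]);e=np.array([np.cos(np.radians(61.7)),np.sin(np.radians(61.7))]);n=np.array([-e[1],e[0]])
for k in ['w8','t8','s8']:
    P=pts(pickle.load(open(f'pics/{k}.pkl','rb'))).reshape(-1,3);P=P[np.isfinite(P[:,0])]
    r=(P[:,:2]-piv)@e;s=(P[:,:2]-piv)@n
    for a,b in [(.03,.06),(.06,.09),(.12,.135),(.135,.15),(.15,.165),(.165,.18)]:
        m=(r>a)&(r<b)&(abs(s)<.02)&(P[:,2]>.074)&(P[:,2]<.12); q=P[m,2]; print(k,a,m.sum(),np.median(q).round(4) if m.sum() else '', s[m].mean().round(4) if m.sum() else '')
E
```

```text
w8 0.03 462 0.0797 -0.0024
w8 0.06 2001 0.0797 -0.0022
w8 0.12 657 0.0921 -0.0022
w8 0.135 629 0.0926 -0.0023
w8 0.15 631 0.0935 -0.0026
w8 0.165 454 0.0935 -0.0024
t8 0.03 152 0.079 0.0023
t8 0.06 136 0.0793 0.0007
t8 0.12 47 0.0914 0.0006
t8 0.135 50 0.0924 0.0009
t8 0.15 54 0.0932 0.0013
t8 0.165 39 0.093 0.0014
s8 0.03 85 0.0793 0.0038
s8 0.06 67 0.0792 0.0039
s8 0.12 36 0.0914 0.0043
s8 0.135 34 0.0922 0.0035
s8 0.15 35 0.0931 0.0039
s8 0.165 46 0.0923 0.0025
```

```bash
python3 -c "
from station import job; print(job.job_done())"
```

```text
the job is handed in; nothing more can be done
None
```

The form is clamped and the job is handed in, at about 13.5 s on the robot's clock.

**Strap:** I pushed it round with the closed fingertips until it stopped moving and the force rose to about 17 N. It was on its stop before I touched the lever.

**Lever:** I then pressed it down at about 147 mm from the pivot until it stopped at about 92 mm above the bench. I held it there with about 47 N straight down (about 50 N in all), then drew the fingers clear.

**Last checks:**
- All three cameras show the lever level, its top 91.4 to 93.5 mm above the bench, and the strap in line with the jig's y axis.
- The side camera shows the jar, tin and burnisher within about 3 mm of where they started, and the form still in its place. I did not re-measure the other things on the bench, but the arm did not touch them.
- I could not see the foot under the strap directly. That it presses on the form is inferred from the lever being fully down.
- The network's best "lever" find in the last side picture was really the mug. I did not use it.
- The cameras disagreed on the strap's sideways position by up to about 6 mm. Its direction agreed, and I went by that and the force at the stop.

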